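# Turn the whetstone to its fine side and seat it in its holder

### The job

The whetstone lies with its slate-grey coarse side up, but the knife is ready for the white fine side. A stone chips if it slips and drops, so do not lift it clear of the worktop to turn it: tip it over its short edge up onto its end, let go, take a fresh hold and tip it over further until it lies flat on the worktop with the fine side up, guiding it down so that it never falls over by itself. Then set it fine side up squarely between the rubber stops of the wooden holder, fully down, let go of it, and do not push the other things about.

Things in the scene. Friction and masses are not known exactly. Their poses are not given: they have to be found in the camera images.
- whetstone: Two-layer sharpening stone, a rigid block 140 x 56 x 30 mm, about 0.5 kg, loose, to be gripped across its 56 mm width. Origin at its centre; x along the 140 mm length, y along the width, z along the thickness, out of the slate-grey coarse face (white fine face at -z). Starts flat, z up. Its centre is 15 mm above what it lies on, 70 mm when it stands on end.
- holder: Wooden stone holder 184 x 78 mm, fixed; origin on the worktop under its centre, x along its length, z up. Board top 18 mm high. At each end a black rubber stop with two arms stands to 28 mm: 144 mm free between the stops, 60 mm between the arms, for the stone either way round. Arms reach 30 mm in from each stop; the middle 84 mm of the long sides is open for fingers, down to the board.
- holder_floor (a point): Point at the centre of the board's top surface in the holder, where the middle of the stone's underside belongs; axes as the holder's.
- knife: Cook's knife lying flat, black handle, about 290 mm long, 15 mm high, loose; origin at its bolster, underside, x towards the tip. A bystander.
- glass_small: Small clear drinking glass, 50 mm wide, 58 mm high, loose; origin under it. A bystander.
- cup_dark: Small dark cup with a handle, 61 x 84 x 54 mm, loose; origin under it. A bystander.
- garlic: Garlic bulb, 56 mm, loose; origin under it. A bystander.
- tin: Blue food tin, 58 mm wide, 72 mm high, loose; origin under it. A bystander.
- crown_opener: Bottle opener with black handle lying flat, 174 x 41 x 20 mm, loose; origin under it. A bystander.
Not all that is in view belongs to the job. There is more than one size of the whetstone; the job needs the larger.

How it is judged:
By the outcome, as a careful person would: the job done as asked, in the order asked, and still so for the second after the job is handed in, with the robot touching nothing.
It also fails if it takes over 64 s, if anything falls off the work surface, if the arm or the gripper's body presses on something with over 40 N, if the wrist force passes 120 N, or if a joint passes its speed limit or range.

### The arm

A 6-joint arm with a two-finger parallel gripper is mounted at the origin on a cart in front of the work surface, level with it; the furniture and walls round the work are solid. World frame = base frame: x ahead of the robot, y to its left, z up, the work surface at z = 0. Lengths are in mm, angles in rad, forces in N, time in s.
With the tool pointing down it reaches from about 300 to 775 mm from the base axis. Payload 14.6 kg.
Tool frame: the origin (TCP) lies between the finger pads; the fingertips stand 19 mm ahead of it and the grasp point (between the pads) is the TCP; z points along the fingers, y is the line along which they close (so a half turn about z gives the same grasp; the last joint's range is limited). The gripper opens to 94 mm and grips with 3 to 60 N. Pads are 16 mm wide; open, the fingers measure 119 mm over their backs; the gripper's body (75 mm by 177 mm) begins 78 mm behind the grasp point.
Start: joints at [-1.293, 0.3, 1.521, -0, 1.321, -0.067], TCP at [185.897, -517.621, 224.446] pointing down, gripper open.
Joint ranges: [-3.03, 3.03], [-0.79, 2.21], [0.23, 2.52], [-1.04, 4.18], [0, 3.07], [-2.55, 2.55]. Speed limits (rad/s): [2.22, 2.22, 2.57, 3.14, 3.14, 3.14].

### API

Orientations are given as [roll, pitch, yaw] about the fixed x, y, z axes, in that order (R = Rz(yaw) Ry(pitch) Rx(roll)).
In Python, from cell import monitor, imaging, job, find_in, trace gives the robot as it stands. The module is installed in compiled form; this text tells all that it offers.
- The arm moves only by the tool arm_command, never from a script. Its argument "steps" is a list of rows, each a list of 5 numbers: the opening, from 0 (shut) to 1 (fully open), then the shift along the tool's x, y, z in mm, then the turn about the tool's z in degrees. In form: [[gripper, dx, dy, dz, turn], ...]. A call has 1 to 20 rows; each row is the pose to reach, as a shift and turn from the pose commanded when the call began, along the tool's axes at that moment; what a row does not reach only later rows make up. A row lasts 1/8 s, in which the tool goes at most 62.5 mm and 10.7 degrees, less where a joint would pass 70% of its speed; a pose out of reach is approached as far as the arm can. A call with a gripper value outside its range is refused whole. The fingers move at their own pace and stop on an object; "force" is the grip in N (left out, the last holds). Time passes only in rows, so rows that repeat a pose let the fingers close. It gives the time, the measured TCP pose, the force, the opening and the grip force at its end, in the units of the state.
- monitor.read_state(): the state, without advancing time (a new reading comes with each control period).
- imaging.camera(name): name is "scene" or "top" or "wrist"; returns a dict with "img" (420x560x3 uint8, red, green, blue), "mtx" (3x3 intrinsics, pixels), "view" (4x4, takes a point from world to camera coordinates). Camera axes: x right, y down, z forward; pixel columns grow to the right and rows downward; lengths in mm; the calibration is good to about 2 mm. A picture is of the moment at which its call begins. There is no depth.
- job.sign_off(): hands the job in; it is judged then, once.
Trained networks look in a picture, given as the dict that the camera call returned (one of the last four; its "shot" number tells which), for a name from the list of things; names that differ only in an ending like _2 or _b are one class to them, and where a whole thing is asked for, a point or a joint stands for the part that bears it (a point fixed in the world has none). Each returns a list of dicts, best first, with "p" (0 to 1); they miss things now and then, are a little off and sometimes report something else, mostly with a low value. They report only what shows in the picture. A call takes as long as a camera call. They do not tell look-alikes from the thing itself.
- find_in(picture, target): "rect" ([centre column, centre row, width, height] in pixels, round what is visible of it).
- trace(picture, target): "region" (420x560 bool, what is visible of it) and "rect" ([centre column, centre row, width, height] in pixels, round what is visible of it).
The state is a dict: "clock": time; "joints": joint angles; "qd": joint speeds; "effort": joint torques, N m; "eef_pos": TCP position; "eef_rot": TCP orientation; "wrist_force": force on the tool from outside, world axes, zero at the start; "moment": the same for the moment, N m; "finger_gap": finger opening in mm; "finger_force": force on a finger pad.
Only numpy, scipy, OpenCV 4.12 (cv2) and the standard library are available. Lean on these libraries where they do the work, as an engineer would, in place of code of your own. Each camera call takes 0.05 s, during which the arm holds its last target. There are 200 camera calls.

## Working session

There is one attempt and no reset: what is moved stays moved. The work goes in short steps, Python scripts to look and compute and a tool call to move; the robot and the scene stay as the last step left them, time stands still between calls to the robot, and variables do not carry over. Pictures are saved under pics/ and viewed, at most 10 in all, crops included, and the job is handed in when it is done.

Besides the shell and the picture viewer there is one more tool, called by a JSON object that holds its "name" and its "arguments", one argument or row to a line. arm_command: Moves the arm, as the interface text tells. Its arguments: {"type":"object","properties":{"steps":{"type":"array","items":{"type":"array","items":{"type":"number"}}},"force":{"type":"number"}},"required":["steps"]}

```bash
mkdir -p pics
cat > h.py <<'E'
import numpy as np,cv2
from cell import monitor, imaging, job, find_in, trace
def snap(n,f=None):
    c=imaging.camera(n)
    if f: cv2.imwrite('pics/'+f,c['img'][:,:,::-1])
    return c
def ray(c,u,v,z):
    K,V=c['mtx'],np.array(c['view']); R,t=V[:3,:3],V[:3,3]
    o=-R.T@t; d=R.T@np.linalg.inv(K)@np.array([u,v,1.])
    return o+d*(z-o[2])/d[2]
def proj(c,P):
    V=np.array(c['view']); p=V[:3,:3]@np.array(P,float)+V[:3,3]; q=c['mtx']@p; return q[:2]/q[2]
def poly(c,reg,z):
    k=max(cv2.findContours(reg.astype(np.uint8),0,2)[0],key=cv2.contourArea)[:,0]
    W=np.array([ray(c,u,v,z)[:2] for u,v in k],np.float32)
    return cv2.minAreaRect(W)
E
python3 - <<'E'
from h import *
np.set_printoptions(precision=1,suppress=True)
for n in ('scene','top'):
    c=snap(n,n+'1.png'); print(n,np.linalg.inv(c['view'])[:3,3])
    for t,z in (('whetstone',30),('holder',20),('knife',8),('glass_small',0),('cup_dark',0),('garlic',20),('tin',0),('crown_opener',10)):
        for r in trace(c,t)[:3]:
            u,v,w,h=r['rect']; print(t,round(r['p'],2),np.array(r['rect']),ray(c,u,v,z)[:2],poly(c,r['region'],z) if t in('whetstone','holder') else '')
print(monitor.read_state())
E
```

```text
scene [ -68.9  615.4 1032.1]
whetstone 0.64 [277.8 259.5  46.3  51.8] [444.  250.4] ((441.608642578125, 249.8126220703125), (66.00443267822266, 150.9751434326172), 15.549979209899902)
whetstone 0.62 [199.7 282.5  44.6  19.6] [506.8 453.5] ((511.63201904296875, 454.545654296875), (105.34663391113281, 51.231834411621094), 47.46035385131836)
holder 0.69 [369.  186.3  58.4  41.6] [ 497.1 -135.8] ((504.7097473144531, -136.32778930664062), (184.42095947265625, 91.01417541503906), 6.166790962219238)
holder 0.26 [277.4 260.7  49.9  47.6] [446.7 249.8] ((447.6744079589844, 246.24954223632812), (64.67089080810547, 152.1309356689453), 15.498640060424805)
knife 0.58 [259.1 207.6  82.2  42.6] [636.1 180.4] 
glass_small 0.56 [297.9 163.   12.3  19.2] [721.8 -32.8] 
cup_dark 0.73 [330.5 136.4  27.4  21.6] [ 757.4 -203.4] 
garlic 0.51 [231.1 199.2  20.6  17.7] [704.4 235.1] 
tin 0.96 [267.6 164.3  16.5  32.4] [775.8  51.2] 
tin 0.44 [330.4 136.6  20.7  20.6] [ 756.8 -202.4] 
tin 0.38 [216.8 324.6  71.6  27.5] [395.5 473.1] 
crown_opener 0.92 [218.2 324.9  74.8  28. ] [388.3 472.1] 
top [ 411.   156.
[... 808 characters left out ...]
7 181.8 105.4  13.2] [645.8 177.7] 
glass_small 0.71 [337.8 158.4  17.6  24.2] [711.  -24.1] 
cup_dark 0.92 [394.2 144.4  29.8  20.2] [ 748.4 -188.3] 
garlic 0.51 [244.2 160.7  17.1  16.8] [705.2 242. ] 
tin 0.79 [305.9 143.4  23.5  26.7] [757.6  65.6] 
crown_opener 0.72 [158.8 275.9  63.2  27.5] [392.5 478.1] 
{'clock': 0.9, 'joints': array([-1.3,  0.3,  1.5,  0. ,  1.3, -0.1]), 'qd': array([-0.,  0., -0.,  0., -0.,  0.]), 'effort': array([  0. , -53.2, -35.3,   0.1,   0. ,  -0. ]), 'eef_pos': array([ 185.9, -517.6,  224.5]), 'eef_rot': array([ 3.1, -0. ,  0.3]), 'wrist_force': array([-0.2, -0.2,  0.7]), 'moment': array([-0., -0., -0.]), 'finger_force': 0.0, 'finger_gap': 94.17210497730814}
```

View pics/scene1.png

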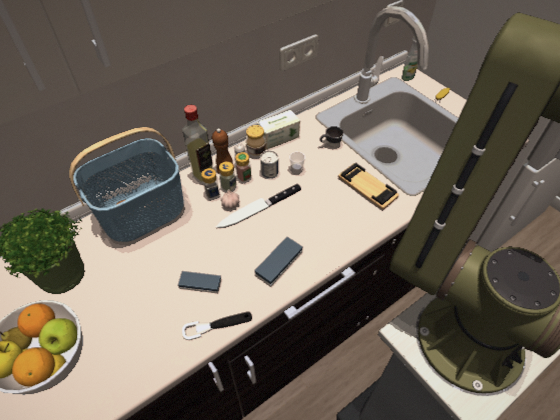

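View pics/top1.png

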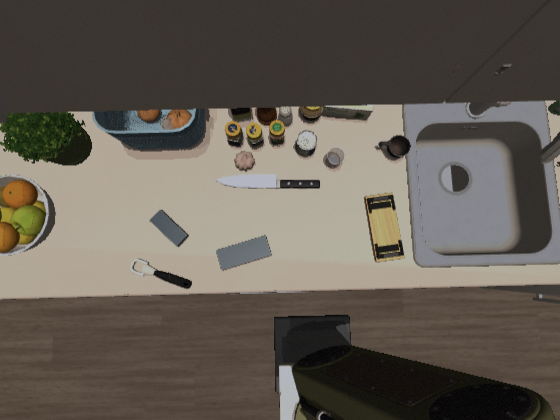

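The scene shows the larger stone at top-view pixel (242,252), the smaller look-alike at (169,228) and the holder at (384,227). The area between the stone and the holder is free. I'll tip the stone towards the holder (−y), gripping near its +y end.

```bash
cat >> h.py <<'E'
from scipy.spatial.transform import Rotation as Ro
def shifts(W,pose=None):
    "W: rows x,y,z,yaw(deg) world -> tool shifts"
    s=monitor.read_state(); p,r=(s['eef_pos'],s['eef_rot']) if pose is None else pose
    R=Ro.from_euler('xyz',r).as_matrix(); y0=np.degrees(r[2])
    for x,y,z,yw in W:
        print([round(float(v),1) for v in R.T@(np.array([x,y,z])-p)],'turn',round((y0-yw+180)%360-180,1))
E
python3 - <<'E'
from h import *
s=monitor.read_state();print(s['eef_rot'])
shifts([(340,-100,220,60),(450,240,220,104.8)])
E
```

```text
[ 3.14156790e+00 -9.84846192e-06  3.44756485e-01]
[286.2, -341.0, 4.5] turn -40.2
[504.6, -623.8, 4.5] turn -85.0
```

{"name": "arm_command", "arguments": {
  "steps": [
    [1,286,-341,4,-40],
    [1,286,-341,4,-40],
    [1,286,-341,4,-40],
    [1,286,-341,4,-40],
    [1,286,-341,4,-40],
    [1,286,-341,4,-40],
    [1,505,-624,4,-85],
    [1,505,-624,4,-85],
    [1,505,-624,4,-85],
    [1,505,-624,4,-85],
    [1,505,-624,4,-85],
    [1,505,-624,4,-85],
    [1,505,-624,4,-85],
    [1,505,-624,4,-85],
    [1,505,-624,4,-85]
  ]
}}

```text
clock: 2.78
eef_pos: [450.0, 239.9, 220.2]
eef_rot: [-3.141, 0.0, 1.829]
wrist_force: [0.6, 0.7, 1.1]
finger_gap: 94.0
finger_force: 0.0
```

Run:
```python
from h import *
s=monitor.read_state();print(s['clock'],s['eef_pos'],s['eef_rot'],s['wrist_force'])
c=snap('wrist','w1.png'); print(np.linalg.inv(c['view'])[:3,3])
for r in trace(c,'whetstone')[:3]: print(r['p'],r['rect'],poly(c,r['region'],30))
```

```text
2.775 [449.99585624 239.89161596 220.23503598] [-3.14099915e+00  2.35894103e-04  1.82855987e+00] [0.59437699 0.6750646  1.05510548]
[432.02281971 307.5958597  380.30968486]
0.98 [401.6, 25.1, 95.6, 50.3] ((507.5526428222656, 433.5216064453125), (80.51895141601562, 41.78403854370117), 45.39008331298828)
0.74 [284.8, 182.2, 59.1, 135.9] ((448.4062194824219, 245.6604766845703), (57.59931564331055, 140.7383575439453), 15.478490829467773)
```

View pics/w1.png

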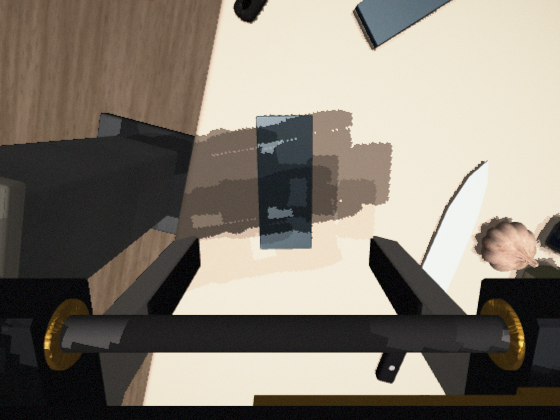

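The wrist view shows the stone at (285,182), at 105.5° and well inside the finger span. Next I'll grip near its far (+x tool) end.

Run:
```python
from h import *
shifts([(434.2,296.8,60,105.5),(434.2,296.8,22,105.5)])
```

```text
[59.6, -0.9, 160.7] turn -0.8
[59.6, -0.9, 198.7] turn -0.8
```

{"name": "arm_command", "arguments": {
  "steps": [
    [1,60,-1,50,-0.8],
    [1,60,-1,110,-0.8],
    [1,60,-1,160,-0.8],
    [1,60,-1,185,-0.8],
    [1,60,-1,198,-0.8],
    [1,60,-1,198,-0.8],
    [0.4,60,-1,198,-0.8],
    [0.4,60,-1,198,-0.8],
    [0.4,60,-1,198,-0.8],
    [0.4,60,-1,198,-0.8],
    [0.4,60,-1,198,-0.8]
  ],
  "force": 14
}}

```text
clock: 4.25
eef_pos: [434.1, 298.2, 22.7]
eef_rot: [3.141, -0.0, 1.842]
wrist_force: [-0.7, -0.7, 3.2]
finger_gap: 56.1
finger_force: 14.0
```

Run:
```python
from h import *
s=monitor.read_state();print(s)
z0=s['eef_pos'][2]
# grip rel. to pivot edge
a0=np.array([123,z0])
for sgn,d in ((1,10),):
    for th in range(0,91,6):
        t=np.radians(th);x=a0[0]*np.cos(t)-a0[1]*np.sin(t);z=a0[0]*np.sin(t)+a0[1]*np.cos(t)
        print(th,round(x-a0[0],1),round(-(z-a0[1]),1))
```

```text
{'clock': 4.25, 'joints': array([ 5.32360118e-01,  5.09709208e-01,  1.75353485e+00, -5.58276938e-06,
        8.78062185e-01,  2.60767941e-01]), 'qd': array([0.00026401, 0.00236101, 0.00049001, 0.00054989, 0.00080583,
       0.00057024]), 'effort': array([-7.95725500e-02, -5.46871161e+01, -2.60503811e+01,  7.71106314e-02,
       -1.93158919e-01,  3.39210068e-02]), 'eef_pos': array([434.09014353, 298.19620789,  22.66896432]), 'eef_rot': array([ 3.14131482e+00, -6.96913824e-05,  1.84239208e+00]), 'wrist_force': array([-0.72853005, -0.73747324,  3.23612468]), 'moment': array([-0.05167229,  0.00562788,  0.07907088]), 'finger_force': 14.000197649002075, 'finger_gap': 56.11043413230696}
0 0.0 -0.0
6 -3.0 -12.7
12 -7.4 -25.1
18 -13.0 -36.9
24 -19.9 -48.1
30 -27.8 -58.5
36 -36.8 -68.0
42 -46.8 -76.5
48 -57.5 -83.9
54 -69.0 -90.2
60 -81.1 -95.2
66 -93.7 -98.9
72 -106.6 -101.3
78 -119.6 -102.4
84 -132.7 -102.0
90 -145.7 -100.3
```

{"name": "arm_command", "arguments": {
  "steps": [
    [0.4,-1.5,0,-6,0],
    [0.4,-3,0,-12.7,0],
    [0.4,-5,0,-19,0],
    [0.4,-7.4,0,-25.1,0],
    [0.4,-10,0,-31,0],
    [0.4,-13,0,-37,0],
    [0.4,-16.5,0,-42.5,0],
    [0.4,-20,0,-48,0],
    [0.4,-24,0,-53.3,0],
    [0.4,-28,0,-58.5,0],
    [0.4,-28,0,-58.5,0]
  ]
}}

```text
clock: 5.62
eef_pos: [441.8, 270.9, 81.4]
eef_rot: [3.141, 0.0, 1.842]
wrist_force: [0.8, -0.7, -1.0]
finger_gap: 56.0
finger_force: 14.0
```

Run:
```python
from h import *
s=monitor.read_state();print(s['eef_pos'],s['wrist_force'],s['moment'],s['finger_gap'])
a=snap('scene')['img'][190:330,190:380]; b=snap('top')['img'][190:330,160:350]
cv2.imwrite('pics/t2.png',np.hstack([cv2.resize(i,None,fx=2.1,fy=2.1,interpolation=2) for i in(a,b)])[:,:,::-1])
```

```text
[441.81616426 270.93095523  81.38819884] [ 0.84627682 -0.69079751 -0.95595416] [-0.18684723 -0.21146386  0.06584787] 55.952503180317876
```

View pics/t2.png

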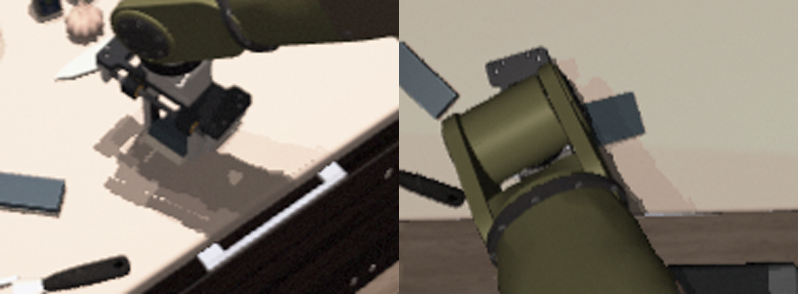

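```bash
cat >> h.py <<'E'
def stone(pivot,u,th,c):
    "corners of stone rotated th about pivot edge; u = unit dir from pivot towards original body"
    t=np.radians(th); w=np.array([-u[1],u[0]]); P=[]
    for l in(0,140):
        for h in(0,30):
            for b in(-28,28):
                x=l*np.cos(t)-h*np.sin(t); z=l*np.sin(t)+h*np.cos(t)
                P.append(proj(c,[*(pivot+u*x+w*b),z]))
    return np.array(P)
def draw(c,P,col):
    for i in range(8):
        for j in range(i):
            if bin(i^j).count('1')==1: cv2.line(c,tuple(int(round(v)) for v in P[i]),tuple(int(round(v)) for v in P[j]),col,1)
E
python3 - <<'E'
from h import *
s=monitor.read_state(); p=s['eef_pos'][:2]; yw=s['eef_rot'][2]; u=np.array([np.cos(yw),np.sin(yw)])
piv=p-u*(123-27.8)
out=[]
for n in('wrist','top'):
    c=snap(n); im=c['img'][:,:,::-1].copy(); draw(im,stone(piv,u,30,c),(0,0,255))
    # lagging: horizontal about grip
    out.append(im)
out[1]=cv2.resize(out[1][180:285,190:330],None,fx=4,fy=4)
cv2.imwrite('pics/t3.png',cv2.resize(np.hstack(out),(800,300)))
E
```

```text
(no output)
```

View pics/t3.png

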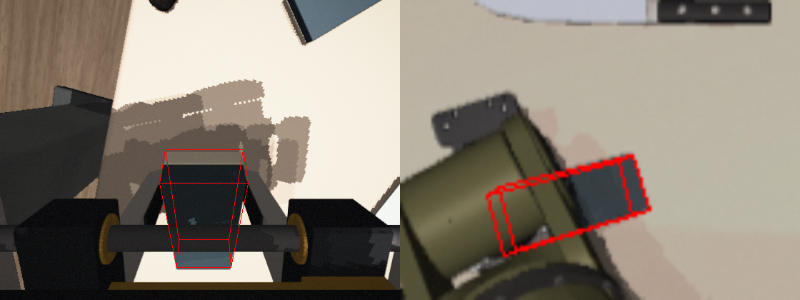

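The overlay matches: the stone is tilted 30° with its far edge still on the worktop. I'll continue the arc.

{"name": "arm_command", "arguments": {
  "steps": [
    [0.4,-4.3,0,-4.8,0],
    [0.4,-8.9,0,-9.5,0],
    [0.4,-13.8,0,-13.9,0],
    [0.4,-18.9,0,-18,0],
    [0.4,-24.2,0,-21.9,0],
    [0.4,-29.6,0,-25.4,0],
    [0.4,-35.3,0,-28.7,0],
    [0.4,-41.1,0,-31.7,0],
    [0.4,-47.1,0,-34.4,0],
    [0.4,-53.2,0,-36.7,0],
    [0.4,-59.5,0,-38.7,0],
    [0.4,-65.8,0,-40.4,0],
    [0.4,-72.2,0,-41.8,0],
    [0.4,-78.7,0,-42.8,0],
    [0.4,-85.2,0,-43.5,0],
    [0.4,-91.7,0,-43.9,0],
    [0.4,-98.2,0,-43.8,0],
    [0.4,-104.8,0,-43.5,0],
    [0.4,-104.8,0,-43.5,0]
  ]
}}

```text
clock: 8.2
eef_pos: [469.7, 169.8, 124.4]
eef_rot: [-3.142, -0.0, 1.842]
wrist_force: [0.3, 0.1, -3.9]
finger_gap: 56.0
finger_force: 14.0
```

Run:
```python
from h import *
s=monitor.read_state(); print(s['eef_pos'],s['wrist_force'],s['finger_gap']);p=s['eef_pos'][:2]; yw=s['eef_rot'][2]; u=np.array([np.cos(yw),np.sin(yw)])
piv=p-u*(123-132.7); print(piv)
out=[]
for n in('wrist','top'):
    c=snap(n); im=c['img'][:,:,::-1].copy(); draw(im,stone(piv,u,84,c),(0,0,255))
    out.append(im)
out[1]=cv2.resize(out[1][180:285,210:350],None,fx=4,fy=4)
cv2.imwrite('pics/t4.png',cv2.resize(np.hstack(out),(800,300)))
```

```text
[469.74164244 169.7821819  124.4146769 ] [ 0.34435191  0.09385748 -3.90885256] 56.00489905474585
[467.1462259  179.12850808]
```

View pics/t4.png

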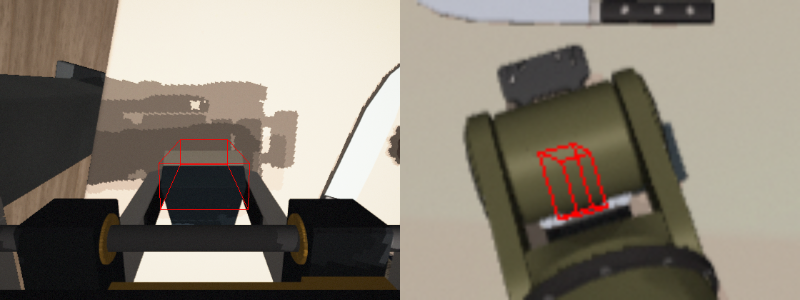

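Run:
```python
from h import *
s=monitor.read_state(); g=s['eef_pos']; yw=s['eef_rot'][2]; u=np.array([np.cos(yw),np.sin(yw)])
c=snap('wrist')
r=trace(c,'whetstone'); print([(q['p'],q['rect']) for q in r[:2]])
col=c['img'][:,285].astype(int); print([(i,col[i].tolist()) for i in range(190,330,5)])
for th in range(50,91,5):
    t=np.radians(th); o=[]
    for l,h in((140,0),(140,15),(140,30),(0,30),(0,0)):
        dl,dh=l-123,h-22.7
        x=dl*np.cos(t)-dh*np.sin(t); z=dl*np.sin(t)+dh*np.cos(t)
        o.append(round(proj(c,[*(g[:2]+u*x),g[2]+z])[1]))
    print(th,o,'clear',round(g[2]-123*np.sin(t)-22.7*np.cos(t),1))
```

```text
[(0.78, [285.1, 263.0, 119.5, 106.4]), (0.47, [557.1, 208.1, 4.5, 26.9])]
[(190, [99, 85, 77]), (195, [98, 87, 76]), (200, [97, 89, 77]), (205, [99, 87, 79]), (210, [97, 88, 78]), (215, [117, 108, 94]), (220, [117, 106, 94]), (225, [118, 111, 93]), (230, [126, 117, 101]), (235, [24, 30, 34]), (240, [29, 28, 36]), (245, [23, 27, 32]), (250, [27, 34, 36]), (255, [25, 31, 33]), (260, [28, 34, 38]), (265, [24, 31, 34]), (270, [24, 27, 31]), (275, [21, 28, 30]), (280, [19, 25, 28]), (285, [19, 32, 31]), (290, [18, 23, 29]), (295, [16, 22, 28]), (300, [23, 28, 32]), (305, [25, 28, 32]), (310, [29, 35, 39]), (315, [24, 22, 21]), (320, [27, 24, 31]), (325, [36, 33, 33])]
50 [210, 239, 270, 317, 281] clear 15.6
55 [211, 241, 274, 304, 268] clear 10.7
60 [213, 244, 277, 291, 255] clear 6.6
65 [215, 247, 281, 278, 242] clear 3.4
70 [217, 250, 284, 265, 229] clear 1.1
75 [221, 254, 287, 252, 217] clear -0.3
80 [224, 257, 290, 239, 205] clear -0.6
85 [228, 261, 293, 227, 192] clear -0.1
90 [233, 265, 295, 215, 180] clear 1.4
```

The stone stuck in the pads at about 51° and its edge rose roughly 14 mm. I'll lower the edge back onto the worktop, then continue with a lighter grip.

{"name": "arm_command", "arguments": {
  "steps": [
    [0.4,0,0,4,0],
    [0.4,0,0,8,0],
    [0.4,0,0,11,0],
    [0.4,0,0,13,0],
    [0.4,0,0,14,0],
    [0.4,0,0,14,0]
  ]
}}

```text
clock: 9.15
eef_pos: [469.6, 170.2, 110.4]
eef_rot: [3.142, -0.0, 1.842]
wrist_force: [-0.2, 0.5, -4.6]
finger_gap: 56.0
finger_force: 14.0
```

{"name": "arm_command", "arguments": {
  "steps": [
    [0.4,0,0,0,0],
    [0.4,0,0,0,0]
  ],
  "force": 6
}}

```text
clock: 9.4
eef_pos: [469.7, 170.3, 110.8]
eef_rot: [3.141, -0.0, 1.842]
wrist_force: [-0.3, 0.8, -0.2]
finger_gap: 55.9
finger_force: 6.0
```

```bash
cat >> h.py <<'E'
from scipy.optimize import brentq
def angle():
    s=monitor.read_state(); g=s['eef_pos']; yw=s['eef_rot'][2]; u=np.array([np.cos(yw),np.sin(yw)])
    c=snap('wrist'); m=c['img'][:,285].astype(int).sum(1)
    print('t',s['clock'],g,'F',s['wrist_force'],'gap',s['finger_gap'],s['finger_force'])
    print('col',[(i,int(m[i])) for i in range(160,340,4)])
    for th in range(40,96,5):
        t=np.radians(th); o=[]
        for l,h in((140,0),(140,10),(140,30),(0,30),(0,0)):
            dl,dh=l-123,h-22.7
            x=dl*np.cos(t)-dh*np.sin(t); z=dl*np.sin(t)+dh*np.cos(t)
            o.append(round(proj(c,[*(g[:2]+u*x),g[2]+z])[1]))
        print(th,o,'clear',round(g[2]-123*np.sin(t)-22.7*np.cos(t),1))
    return c
E
python3 -c "
from h import *
angle()"
```

```text
t 9.4 [469.74591585 170.30242539 110.75813109] F [-0.26291314  0.79522693 -0.22840713] gap 55.86728786593629 6.000100001692772
col [(160, 433), (164, 325), (168, 323), (172, 322), (176, 248), (180, 255), (184, 254), (188, 254), (192, 261), (196, 255), (200, 258), (204, 257), (208, 248), (212, 328), (216, 323), (220, 326), (224, 331), (228, 333), (232, 330), (236, 90), (240, 84), (244, 87), (248, 99), (252, 102), (256, 89), (260, 83), (264, 82), (268, 71), (272, 72), (276, 82), (280, 83), (284, 76), (288, 80), (292, 78), (296, 86), (300, 104), (304, 70), (308, 170), (312, 209), (316, 70), (320, 88), (324, 100), (328, 93), (332, 101), (336, 109)]
40 [209, 225, 263, 345, 307] clear 14.3
45 [209, 227, 267, 331, 294] clear 7.7
50 [210, 229, 270, 317, 281] clear 1.9
55 [211, 231, 274, 304, 268] clear -3.0
60 [213, 233, 277, 291, 255] clear -7.1
65 [215, 236, 281, 278, 242] clear -10.3
70 [217, 239, 284, 265, 229] clear -12.6
75 [221, 243, 287, 252, 217] clear -13.9
80 [224, 246, 290, 239, 205] clear -14.3
85 [228, 250, 293, 227, 192] clear -13.8
90 [233, 254, 295, 215, 180] clear -12.2
95 [238, 258, 297, 202, 167] clear -9.8
```

{"name": "arm_command", "arguments": {
  "steps": [
    [0.4,-3.5,0,-1,0],
    [0.4,-7,0,-2.3,0],
    [0.4,-10,0,-3.3,0],
    [0.4,-13,0,-4.5,0],
    [0.4,-16,0,-5.5,0],
    [0.4,-19,0,-6.5,0],
    [0.4,-22.5,0,-7.4,0],
    [0.4,-25.6,0,-8.2,0],
    [0.4,-29,0,-9,0],
    [0.4,-32,0,-9.6,0],
    [0.4,-35,0,-10.2,0],
    [0.4,-38.5,0,-10.6,0],
    [0.4,-38.5,0,-10.6,0]
  ],
  "force": 5
}}

```text
clock: 11.08
eef_pos: [480.1, 132.8, 121.1]
eef_rot: [3.141, 0.0, 1.842]
wrist_force: [-0.3, 1.8, 4.9]
finger_gap: 56.1
finger_force: 5.0
```

```bash
python3 -c "
from h import *
angle()"
```

```text
t 11.075 [480.08903078 132.80040033 121.11606046] F [-0.2883944   1.83086354  4.85827376] gap 56.053310865235424 5.000796988606453
col [(160, 322), (164, 354), (168, 330), (172, 252), (176, 259), (180, 257), (184, 262), (188, 253), (192, 260), (196, 256), (200, 253), (204, 266), (208, 351), (212, 347), (216, 354), (220, 345), (224, 353), (228, 358), (232, 95), (236, 97), (240, 100), (244, 103), (248, 110), (252, 111), (256, 95), (260, 104), (264, 94), (268, 92), (272, 64), (276, 693), (280, 693), (284, 690), (288, 691), (292, 690), (296, 691), (300, 693), (304, 691), (308, 720), (312, 717), (316, 72), (320, 95), (324, 98), (328, 95), (332, 124), (336, 109)]
40 [209, 225, 263, 345, 307] clear 24.7
45 [209, 227, 267, 331, 294] clear 18.1
50 [210, 229, 270, 317, 281] clear 12.3
55 [211, 231, 274, 304, 268] clear 7.3
60 [213, 234, 277, 291, 255] clear 3.2
65 [215, 236, 281, 278, 242] clear 0.0
70 [218, 239, 284, 265, 229] clear -2.2
75 [221, 243, 287, 252, 217] clear -3.6
80 [224, 246, 290, 239, 204] clear -4.0
85 [228, 250, 293, 227, 192] clear -3.4
90 [233, 254, 295, 215, 180] clear -1.9
95 [238, 258, 297, 202, 167] clear 0.6
```

{"name": "arm_command", "arguments": {
  "steps": [
    [0.4,-3.3,0,-0.3,0],
    [0.4,-6.5,0,-0.6,0],
    [0.4,-9.8,0,-0.8,0],
    [0.4,-13,0,-1,0],
    [0.4,-16.3,0,-1,0],
    [0.4,-19.6,0,-1,0],
    [0.4,-23,0,-0.8,0],
    [0.4,-26,0,-0.6,0],
    [0.4,-29.5,0,-0.3,0],
    [0.4,-32.6,0,0,0],
    [0.4,-36,0,0.5,0],
    [0.4,-39,0,1,0],
    [0.4,-39,0,1,0]
  ]
}}

```text
clock: 12.75
eef_pos: [490.5, 95.2, 120.0]
eef_rot: [3.142, 0.0, 1.842]
wrist_force: [2.1, 0.4, 4.0]
finger_gap: 55.8
finger_force: 5.0
```

```bash
python3 -c "
from h import *
c=angle()
cv2.imwrite('pics/t5.png',c['img'][:,:,::-1])"
```

```text
t 12.75 [490.51068512  95.18205804 120.02621903] F [2.10253758 0.42658555 4.02278579] gap 55.84540582320121 5.001455470919609
col [(160, 332), (164, 448), (168, 326), (172, 259), (176, 261), (180, 252), (184, 254), (188, 250), (192, 256), (196, 232), (200, 236), (204, 238), (208, 234), (212, 243), (216, 362), (220, 369), (224, 366), (228, 365), (232, 357), (236, 348), (240, 353), (244, 78), (248, 120), (252, 105), (256, 100), (260, 108), (264, 108), (268, 108), (272, 92), (276, 85), (280, 93), (284, 692), (288, 693), (292, 691), (296, 692), (300, 692), (304, 689), (308, 720), (312, 718), (316, 79), (320, 82), (324, 103), (328, 90), (332, 113), (336, 114)]
40 [209, 225, 263, 345, 307] clear 23.6
45 [209, 227, 267, 331, 294] clear 17.0
50 [210, 229, 270, 317, 281] clear 11.2
55 [211, 231, 274, 304, 268] clear 6.3
60 [213, 234, 277, 291, 255] clear 2.2
65 [215, 236, 281, 278, 242] clear -1.0
70 [218, 239, 284, 265, 229] clear -3.3
75 [221, 243, 287, 252, 217] clear -4.7
80 [224, 246, 290, 239, 204] clear -5.0
85 [228, 250, 293, 227, 192] clear -4.5
90 [233, 254, 295, 215, 180] clear -3.0
95 [238, 258, 297, 202, 167] clear -0.5
```

View pics/t5.png

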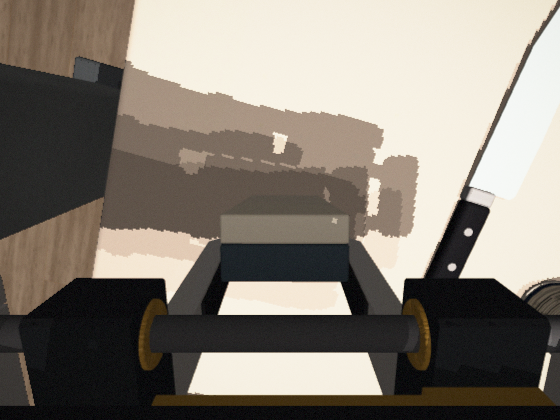

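Run:
```python
from h import *
from scipy.optimize import least_squares
s=monitor.read_state(); g=s['eef_pos']; yw=s['eef_rot'][2]; u=np.array([np.cos(yw),np.sin(yw)])
c=snap('wrist')
def f(v):
    th,lg,hg=v; t=np.radians(th); o=[]
    for l,h,r in((140,0,214),(140,30,282),(0,0,196)):
        dl,dh=l-lg,h-hg
        x=dl*np.cos(t)-dh*np.sin(t); z=dl*np.sin(t)+dh*np.cos(t)
        o.append(proj(c,[*(g[:2]+u*x),g[2]+z])[1]-r)
    return np.array(o)
r=least_squares(f,[85,120,22]); print(r.x,r.fun)
th,lg,hg=r.x;t=np.radians(th);print('edge z',g[2]-lg*np.sin(t)-hg*np.cos(t),'edge2', g[2]-lg*np.sin(t)+(30-hg)*np.cos(t))
```

```text
[ 80.96924345 118.54194554  28.11317507] [ 0.00000000e+00  0.00000000e+00 -2.84217094e-14]
edge z -1.4641196244070809 edge2 3.244819473511674
```

{"name": "arm_command", "arguments": {
  "steps": [
    [0.4,-3,0,0,0],
    [0.4,-6,0,0,0],
    [0.4,-9,0,0.3,0],
    [0.4,-12,0,0.6,0],
    [0.4,-15,0,1,0],
    [0.4,-18,0,1.5,0],
    [0.4,-19,0,2,0],
    [0.4,-19,0,2,0]
  ]
}}

```text
clock: 13.85
eef_pos: [495.5, 77.1, 118.2]
eef_rot: [-3.141, 0.0, 1.842]
wrist_force: [-1.2, -1.3, 1.4]
finger_gap: 55.8
finger_force: 5.0
```

```bash
cat >> h.py <<'E'
from scipy.optimize import least_squares
def fit(show=True):
    s=monitor.read_state(); g=s['eef_pos']; yw=s['eef_rot'][2]; u=np.array([np.cos(yw),np.sin(yw)])
    c=snap('wrist'); m=c['img'][:,280:291].astype(int).mean(1).sum(1)
    print('t',s['clock'],g,'F',s['wrist_force'])
    d=np.abs(m[3:]-m[:-3]); print('edges',[(i+1,int(m[i]),int(m[i+3])) for i in range(150,320) if d[i]>40 and d[i]==d[max(0,i-3):i+4].max()])
    def solve(rows,guess=(88,118,28)):
        def f(v):
            th,lg,hg=v; t=np.radians(th); o=[]
            for l,h,r in rows:
                dl,dh=l-lg,h-hg
                x=dl*np.cos(t)-dh*np.sin(t); z=dl*np.sin(t)+dh*np.cos(t)
                o.append(proj(c,[*(g[:2]+u*x),g[2]+z])[1]-r)
            return np.array(o)
        return least_squares(f,guess).x
    return c,solve
E
python3 -c "
from h import *
c,s=fit()
cv2.imwrite('pics/t6.png',c['img'][160:340,100:460,::-1])"
```

```text
t 13.85 [495.47018133  77.05447387 118.17699286] F [-1.20752461 -1.25347964  1.41355546]
edges [(153, 474, 326), (168, 426, 278), (221, 251, 337), (248, 339, 91), (285, 90, 692), (314, 719, 75)]
```

View pics/t6.png

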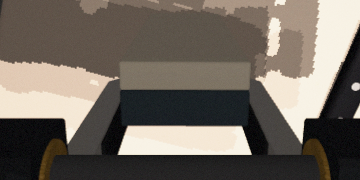

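```bash
python3 -c "
from h import *
c,s=fit()
for r0 in(165,170,180): print(s([(140,0,222),(140,30,286),(0,0,r0)]))
"
```

```text
t 13.9 [495.47677028  77.07772871 118.17715473] F [-1.71094393 -1.09736421  2.44711389]
edges [(153, 472, 328), (168, 411, 273), (221, 253, 336), (248, 339, 90), (285, 91, 693), (313, 718, 71)]
[ 92.64239204 119.4588113   30.0496079 ]
[ 91.1087171  120.70087837  28.84066745]
[ 87.94004586 123.0935448   26.70841242]
```

{"name": "arm_command", "arguments": {
  "steps": [
    [0.65,0,0,0,0],
    [0.8,0,0,0,0],
    [0.8,0,0,0,0],
    [0.8,5,0,-2,0],
    [0.8,12,0,-4,0],
    [0.8,18,0,-4,0],
    [0.8,20,0,-4,0],
    [0.8,20,0,-4,0]
  ]
}}

```text
clock: 14.95
eef_pos: [490.1, 96.6, 122.0]
eef_rot: [-3.142, 0.0, 1.843]
wrist_force: [-0.3, -0.2, -0.8]
finger_gap: 74.9
finger_force: 0.0
```

```bash
python3 -c "
from h import *
c,s=fit()
r=trace(c,'whetstone');print([(q['p'],q['rect']) for q in r[:2]])
cv2.imwrite('pics/t7.png',c['img'][130:340,100:460,::-1])"
```

```text
t 14.95 [490.10127718  96.62735748 122.01493719] F [-0.27352882 -0.18490213 -0.76643454]
edges [(153, 448, 328), (162, 327, 396), (169, 330, 257), (263, 259, 339), (288, 333, 84)]
[(0.77, [285.3, 257.6, 124.8, 120.3])]
```

View pics/t7.png

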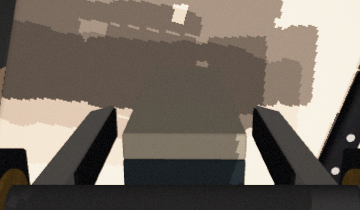

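```bash
python3 -c "
from h import *
c,s=fit()
print(s([(140,0,263.5),(140,12.5,289.5),(0,0,198)],(90,122,8)))
g=monitor.read_state()['eef_pos']; yw=monitor.read_state()['eef_rot'][2]; u=np.array([np.cos(yw),np.sin(yw)])
for hg in(6,8,10,12): print(hg,[proj(c,[*(g[:2]+u*hg),z])[1] for z in(140,0)])
"
```

```text
t 15.05 [490.14867721  96.41449081 122.01287017] F [ 0.12942364 -1.32848961 -0.31663368]
edges [(153, 447, 329), (165, 398, 326), (170, 328, 256), (262, 248, 333), (287, 337, 83)]
[ 89.37449773 121.0846515    8.86310922]
6 [np.float64(269.23417511188325), np.float64(199.61536803962593)]
8 [np.float64(265.0620573219498), np.float64(197.28854569664492)]
10 [np.float64(260.863326997811), np.float64(194.95387462261817)]
12 [np.float64(256.6377286961848), np.float64(192.6113150379819)]
```

Standing squarely on end and released. Now I'll take a fresh hold and tip it onward.

{"name": "arm_command", "arguments": {
  "steps": [
    [0.4,20,0,-4,0]
  ],
  "force": 7
}}

```text
clock: 15.22
eef_pos: [484.8, 115.2, 125.9]
eef_rot: [-3.141, 0.0, 1.841]
wrist_force: [0.1, 0.7, 0.3]
finger_gap: 68.5
finger_force: 0.0
```

I repeated the last offset by mistake. The fingers haven't touched the stone, so I'll back off to the right spot and then close.

{"name": "arm_command", "arguments": {
  "steps": [
    [0.8,0,0,0,0],
    [0.8,0,0,0,0],
    [0.8,-10,0,2,0],
    [0.8,-20,0,4,0],
    [0.8,-20,0,4,0],
    [0.4,-20,0,4,0],
    [0.4,-20,0,4,0],
    [0.4,-20,0,4,0],
    [0.4,-20,0,4,0]
  ],
  "force": 7
}}

```text
clock: 16.35
eef_pos: [490.1, 96.6, 122.1]
eef_rot: [3.142, -0.0, 1.843]
wrist_force: [1.2, 1.1, 0.3]
finger_gap: 56.1
finger_force: 7.0
```

```bash
python3 -c "
from h import *
c,s=fit()
print(s([(140,0,263.5),(140,12.5,289.5),(0,0,198)],(90,122,8)))
r=trace(c,'whetstone');print([(q['p'],q['rect']) for q in r[:2]])
"
```

```text
t 16.35 [490.11490887  96.60985759 122.09568837] F [1.21527249 1.08730437 0.3215046 ]
edges [(153, 448, 328), (162, 329, 396), (170, 327, 254), (263, 258, 336), (288, 334, 88)]
[ 89.37644094 121.08276875   8.86405979]
[(0.56, [285.1, 256.2, 124.4, 127.3])]
```

{"name": "arm_command", "arguments": {
  "steps": [
    [0.4,-5,0,-0.5,0],
    [0.4,-10.7,0,-1,0],
    [0.4,-16,0,-1.1,0],
    [0.4,-21.5,0,-1,0],
    [0.4,-27,0,-0.7,0],
    [0.4,-32,0,-0.2,0],
    [0.4,-37.5,0,0.5,0],
    [0.4,-43,0,1.5,0],
    [0.4,-48,0,2.6,0],
    [0.4,-53.6,0,4,0],
    [0.4,-59,0,5.5,0],
    [0.4,-64,0,7,0],
    [0.4,-64,0,7,0]
  ]
}}

```text
clock: 18.08
eef_pos: [507.3, 34.5, 114.8]
eef_rot: [-3.141, 0.0, 1.842]
wrist_force: [1.3, -0.5, -3.0]
finger_gap: 55.7
finger_force: 7.0
```

Run:
```python
from h import *
s=monitor.read_state(); print(s['eef_pos'],s['wrist_force']);p=s['eef_pos'][:2]; yw=s['eef_rot'][2]; u=np.array([np.cos(yw),np.sin(yw)])
c,sv=fit()
im=c['img'][:,:,::-1].copy()
# pivot model: stone rotated 90+phi about far edge (h=30,l=0)
def corners(phi,edge):
    t=np.radians(phi);w=np.array([-u[1],u[0]]);P=[]
    for l in(0,140):
        for h in(0,30):
            for b in(-28,28):
                x0,z0=30-h,l
                P.append(proj(c,[*(edge+u*(x0*np.cos(t)-z0*np.sin(t))+w*b),x0*np.sin(t)+z0*np.cos(t)]))
    return P
draw(im,corners(30,p+u*42.4),(0,0,255))
cv2.imwrite('pics/t8.png',im)
```

```text
[507.3256366   34.4555767  114.79938934] [ 1.33550803 -0.53168497 -2.97726416]
t 18.075 [507.3256366   34.4555767  114.79938934] F [ 1.33550803 -0.53168497 -2.97726416]
edges [(174, 348, 305), (279, 303, 364), (296, 306, 104)]
```

View pics/t8.png

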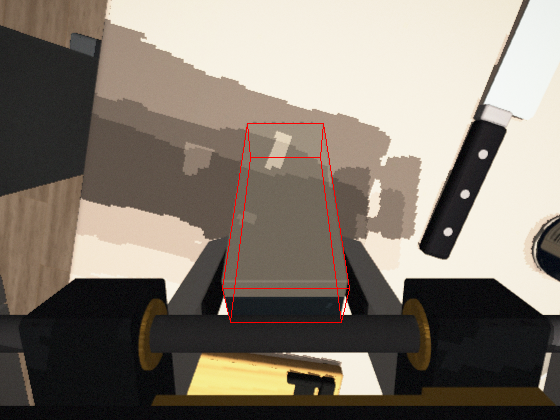

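{"name": "arm_command", "arguments": {
  "steps": [
    [0.4,-5,0,2,0],
    [0.4,-10,0,4.1,0],
    [0.4,-15,0,6.5,0],
    [0.4,-19.5,0,9.1,0],
    [0.4,-24,0,12,0],
    [0.4,-28.7,0,14.9,0],
    [0.4,-33,0,18,0],
    [0.4,-37.2,0,21.5,0],
    [0.4,-41.3,0,25,0],
    [0.4,-45.2,0,28.8,0],
    [0.4,-49,0,32.8,0],
    [0.4,-52.5,0,36.8,0],
    [0.4,-52.5,0,36.8,0]
  ]
}}

```text
clock: 19.75
eef_pos: [521.4, -16.0, 77.9]
eef_rot: [-3.141, 0.0, 1.842]
wrist_force: [0.1, -0.8, -2.7]
finger_gap: 55.8
finger_force: 7.0
```

Run:
```python
from h import *
s=monitor.read_state();p=s['eef_pos'][:2]; yw=s['eef_rot'][2]; u=np.array([np.cos(yw),np.sin(yw)])
out=[]
for n in('wrist','top'):
    c=snap(n); im=c['img'][:,:,::-1].copy()
    edge=p+u*94.9; t=np.radians(60); w=np.array([-u[1],u[0]]);P=[]
    for l in(0,140):
        for h in(0,30):
            for b in(-28,28):
                x0,z0=30-h,l
                P.append(proj(c,[*(edge+u*(x0*np.cos(t)-z0*np.sin(t))+w*b),x0*np.sin(t)+z0*np.cos(t)]))
    im=cv2.convertScaleAbs(im,alpha=1.6); draw(im,P,(0,0,255)); out.append(im)
out[1]=cv2.resize(out[1][180:285,220:360],None,fx=4,fy=4)
cv2.imwrite('pics/t9.png',cv2.resize(np.hstack(out),(800,300)))
```

```text
(no output)
```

View pics/t9.png

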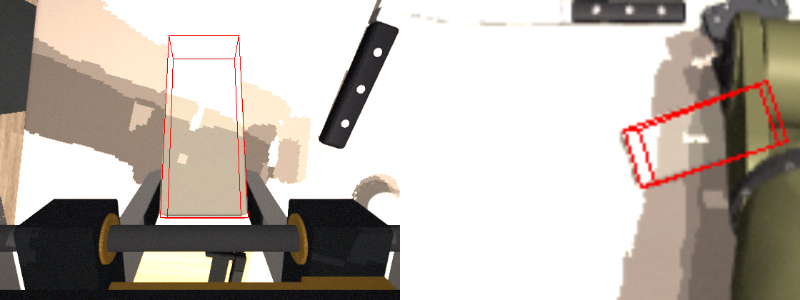

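{"name": "arm_command", "arguments": {
  "steps": [
    [0.4,-3.4,0,4.2,0],
    [0.4,-6.6,0,8.6,0],
    [0.4,-9.6,0,13.1,0],
    [0.4,-12.4,0,17.7,0],
    [0.4,-15,0,22.4,0],
    [0.4,-17.4,0,27.3,0],
    [0.4,-19.6,0,32.2,0],
    [0.4,-21.5,0,37.2,0],
    [0.4,-23.2,0,42.3,0],
    [0.4,-24.8,0,47.5,0],
    [0.4,-25.8,0,51,0],
    [0.4,-26.5,0,54,0],
    [0.4,-27,0,56.5,0],
    [0.4,-27,0,57,0],
    [0.4,-27,0,57,0]
  ]
}}

```text
clock: 21.72
eef_pos: [528.6, -41.8, 21.3]
eef_rot: [3.142, 0.0, 1.842]
wrist_force: [0.1, -0.6, -2.2]
finger_gap: 55.8
finger_force: 7.0
```

Run:
```python
from h import *
s=monitor.read_state();print(s['eef_pos'],s['wrist_force'],s['finger_gap'])
yw=s['eef_rot'][2]; u=np.array([np.cos(yw),np.sin(yw)]); edge=np.array([496,75.4])
c=snap('top'); g=c['img'].astype(int)
for l in(-12,-6,-3,0,3,6,12,30,50,70):   # top-face profile at z=30
    q=proj(c,[*(edge-u*l),30]); print(l,q.round(),g[int(round(q[1])),int(round(q[0]))])
for r in trace(c,'whetstone')[:3]: print(r['p'],r['rect'],poly(c,r['region'],30))
```

```text
[528.6297074  -41.81135348  21.30239533] [ 0.1036982  -0.62513941 -2.1973097 ] 55.765835395372825
-12 [302. 235.] [196 190 173]
-6 [304. 234.] [198 192 174]
-3 [305. 234.] [66 63 59]
0 [307. 233.] [198 200 212]
3 [308. 233.] [196 199 211]
6 [309. 233.] [198 201 213]
12 [311. 232.] [197 200 212]
30 [317. 230.] [199 201 213]
50 [324. 228.] [162 149 135]
70 [331. 226.] [121 113 103]
0.61 [170.2, 228.4, 38.5, 38.0] ((519.802734375, 448.5017395019531), (107.91043090820312, 45.93519592285156), 45.7303466796875)
0.6 [321.6, 227.2, 41.0, 26.9] ((509.6033935546875, 30.80390167236328), (58.75035858154297, 104.98825073242188), 13.99605941772461)
```

{"name": "arm_command", "arguments": {
  "steps": [
    [0.4,0,0,0.5,0],
    [0.4,0,0,1,0],
    [0.4,0,0,1,0]
  ]
}}

```text
clock: 22.2
eef_pos: [528.7, -41.9, 20.3]
eef_rot: [3.141, 0.0, 1.842]
wrist_force: [0.4, -0.8, -0.9]
finger_gap: 56.1
finger_force: 7.0
```

{"name": "arm_command", "arguments": {
  "steps": [
    [0.7,0,0,0.5,0],
    [0.8,0,0,0,0],
    [0.8,0,0,0,0],
    [0.8,0,0,-50,0],
    [0.8,0,0,-110,0],
    [1,-40,-10,-160,0],
    [1,-75,-20,-220,0],
    [1,-75,-20,-220,0],
    [1,-75,-20,-220,0]
  ]
}}

```text
clock: 23.32
eef_pos: [529.3, -119.4, 239.9]
eef_rot: [3.142, -0.0, 1.842]
wrist_force: [-0.0, 1.0, -1.4]
finger_gap: 93.9
finger_force: 0.0
```

Run:
```python
from h import *
np.set_printoptions(precision=1,suppress=True)
s=monitor.read_state();print(s['eef_pos'],s['eef_rot'],s['wrist_force'])
for n in('wrist','top'):
    c=snap(n,n+'9.png'); H=c['img']
    for t,z in(('whetstone',30),('holder',28)):
        for r in trace(c,t)[:2]: print(n,t,round(r['p'],2),np.array(r['rect']),poly(c,r['region'],z),'rgb',H[r['region']].mean(0))
    # wood board (yellow) and dark stops
    hsv=cv2.cvtColor(H,cv2.COLOR_RGB2HSV); m=((hsv[...,0]>15)&(hsv[...,0]<30)&(hsv[...,1]>110)&(hsv[...,2]>120)).astype(np.uint8)
    m=cv2.morphologyEx(m,cv2.MORPH_OPEN,np.ones((3,3)))
    k=sorted(cv2.findContours(m,0,2)[0],key=cv2.contourArea)[-2:]
    for q in k: print(n,'wood',cv2.contourArea(q),cv2.minAreaRect(np.array([ray(c,u,v,18)[:2] for u,v in q[:,0]],np.float32)))
```

```text
[ 529.3 -119.4  239.9] [ 3.1 -0.   1.8] [-0.   1.  -1.4]
wrist whetstone 0.93 [305.1  67.5  55.9 134.4] ((516.4082641601562, 1.9683609008789062), (56.398948669433594, 125.20169067382812), 15.427947044372559) rgb [224.6 223.8 224.4]
wrist wood 243.5 ((421.17919921875, -149.84344482421875), (10.016711235046387, 76.6057357788086), 1.8702261447906494)
wrist wood 2456.5 ((509.4344482421875, -146.07937622070312), (102.491455078125, 65.69725036621094), 6.285963535308838)
top whetstone 0.97 [170.5 229.4  37.6  36. ] ((518.9474487304688, 448.3614501953125), (109.52316284179688, 45.111671447753906), 44.693199157714844) rgb [ 96.  103.4 107.3]
top whetstone 0.61 [329.4 225.1  54.9  35.7] ((513.3857421875, 11.853683471679688), (59.638858795166016, 142.26438903808594), 14.990181922912598) rgb [186.  185.4 190.9]
top holder 0.69 [384.  229.1  42.4  70.4] ((508.2779235839844, -135.14395141601562), (183.80055236816406, 80.4872817993164), 5.761483669281006) rgb [98.3 78.7 56. ]
top wood 192.5 ((633.7157592773438, 883.1774291992188), (51.118072509765625, 36.647193908691406), 88.57705688476562)
top wood 236.0 ((510.62542724609375, 894.8252563476562), (74.52932739257812, 29.80579376220703), 4.421244144439697)
```

The stone is flat with the white side up (mean colour 225/224/224). Next is a close look at the holder from directly above, aligned with its long axis.

{"name": "arm_command", "arguments": {
  "steps": [
    [1,-12,-24,20,99],
    [1,-12,-24,20,99],
    [1,-12,-24,20,99],
    [1,-12,-24,20,99],
    [1,-12,-24,20,99],
    [1,-12,-24,20,99],
    [1,-12,-24,20,99],
    [1,-12,-24,20,99],
    [1,-12,-24,20,99],
    [1,-12,-24,20,99],
    [1,-12,-24,20,99]
  ]
}}

```text
clock: 25.0
eef_pos: [509.5, -137.1, 219.9]
eef_rot: [-3.141, 0.001, 0.115]
wrist_force: [-0.5, 0.1, 1.0]
finger_gap: 94.0
finger_force: 0.0
```

Run:
```python
from h import *
np.set_printoptions(precision=1,suppress=True)
s=monitor.read_state();print(s['eef_pos'],s['eef_rot'])
c=snap('wrist','hold.png'); H=c['img']
for r in trace(c,'holder')[:2]: print(round(r['p'],2),np.array(r['rect']),poly(c,r['region'],28))
yw=np.radians(6.2);u=np.array([np.cos(yw),np.sin(yw)]);w=np.array([-u[1],u[0]])
o=np.array([509,-137.]); g=cv2.cvtColor(H,cv2.COLOR_RGB2HSV).astype(int)
def prof(P,z): 
    out=[]
    for q in P:
        a=proj(c,[*q,z]); out.append(H[int(round(a[1])),int(round(a[0]))].astype(int))
    return np.array(out)
t=np.arange(-100,101,2)
a=np.mean([prof([o+u*x+w*b for x in t],18) for b in(-15,-8,0,8,15)],0)
print('long z18',[(int(x),int(v[0]),int(v[2])) for x,v in zip(t,a)])
t=np.arange(-50,51,2)
a=np.mean([prof([o+u*x+w*b for b in t],18) for x in(-25,-10,0,10,25)],0)
print('wide z18',[(int(x),int(v[0]),int(v[2])) for x,v in zip(t,a)])
for X in(-60,60):
    a=np.mean([prof([o+u*(X+x)+w*b for b in t],28) for x in(-5,0,5)],0)
    print('arms',X,[(int(x),int(v[0]),int(v[2])) for x,v in zip(t,a)])
```

```text
[ 509.5 -137.1  219.9] [-3.1  0.   0.1]
0.98 [288.8 183.9  75.7 169.9] ((511.06988525390625, -140.83265686035156), (178.2402801513672, 76.19304656982422), 6.203897476196289)
long z18 [(-100, 221, 175), (-98, 224, 179), (-96, 225, 179), (-94, 225, 181), (-92, 216, 158), (-90, 225, 109), (-88, 162, 80), (-86, 50, 45), (-84, 51, 46), (-82, 48, 43), (-80, 49, 45), (-78, 45, 41), (-76, 7, 8), (-74, 29, 15), (-72, 129, 52), (-70, 167, 69), (-68, 20, 18), (-66, 21, 19), (-64, 20, 18), (-62, 18, 17), (-60, 16, 15), (-58, 18, 15), (-56, 16, 13), (-54, 15, 15), (-52, 18, 16), (-50, 156, 61), (-48, 148, 58), (-46, 144, 57), (-44, 142, 55), (-42, 135, 54), (-40, 134, 53), (-38, 135, 52), (-36, 137, 55), (-34, 137, 56), (-32, 121, 46), (-30, 148, 57), (-28, 145, 58), (-26, 147, 57), (-24, 148, 60), (-22, 155, 62), (-20, 171, 68), (-18, 161, 66), (-16, 153, 64), (-14, 147, 63), (-12, 110, 42), (-10, 111, 44), (-8, 84, 32), (-6, 83, 30), (-4, 81, 31), (-2, 85, 34), (0, 85, 32), (2, 84, 33), (4, 97, 37), (6, 110, 42), (8, 119, 45), (10, 121, 46), (12, 122, 46), (14, 124, 48), (16, 124, 48), (18, 123
[... 2231 characters left out ...]
 150, 122), (-42, 122, 85), (-40, 98, 40), (-38, 23, 19), (-36, 25, 21), (-34, 28, 17), (-32, 195, 91), (-30, 25, 23), (-28, 24, 20), (-26, 27, 26), (-24, 26, 23), (-22, 24, 20), (-20, 22, 19), (-18, 21, 19), (-16, 24, 20), (-14, 20, 19), (-12, 20, 17), (-10, 22, 19), (-8, 14, 12), (-6, 20, 18), (-4, 15, 14), (-2, 18, 16), (0, 18, 17), (2, 14, 12), (4, 12, 11), (6, 9, 12), (8, 9, 10), (10, 16, 13), (12, 11, 11), (14, 16, 14), (16, 12, 13), (18, 16, 13), (20, 16, 13), (22, 17, 15), (24, 126, 49), (26, 24, 13), (28, 15, 11), (30, 17, 15), (32, 111, 43), (34, 127, 93), (36, 137, 104), (38, 138, 107), (40, 136, 105), (42, 137, 104), (44, 138, 106), (46, 136, 105), (48, 137, 104), (50, 137, 104)]
```

```bash
cat >> h.py <<'E'
from scipy.ndimage import map_coordinates
def edges(c,o,yw,axis,offs,lo,hi,z,n=4,ch=2):
    "largest intensity steps along a world line through o, averaged over offs"
    u=np.array([np.cos(yw),np.sin(yw)]);w=np.array([-u[1],u[0]]); t=np.arange(lo,hi,.25)
    a=u if axis==0 else w; b=w if axis==0 else u; I=cv2.GaussianBlur(c['img'][...,ch].astype(float),(0,0),.7); L=[]
    for f in offs:
        q=np.array([proj(c,[*(o+a*x+b*f),z]) for x in t]); L.append(map_coordinates(I,[q[:,1],q[:,0]],order=1))
    d=np.gradient(np.mean(L,0),.25); D=np.abs(d)
    k=[i for i in range(4,len(D)-4) if D[i]==D[i-4:i+5].max()]; k=sorted(k,key=lambda i:-D[i])[:n]
    return [(float(t[i]),int(d[i])) for i in k]
E
python3 - <<'E'
from h import *
c=snap('wrist'); o=np.array([509.1,-141.1]); y=np.radians(6.2)
print('ends z18',edges(c,o,y,0,(-12,-6,0,6,12),-100,-80,18),edges(c,o,y,0,(-12,-6,0,6,12),80,100,18))
print('stop inner z28',edges(c,o,y,0,(-6,0,6),-82,-62,28),edges(c,o,y,0,(-6,0,6),62,82,28))
for X in(-25,25): print('sides z18',X,edges(c,o,y,1,(X-5,X,X+5),-46,-32,18,2),edges(c,o,y,1,(X-5,X,X+5),32,46,18,2))
for X in(-60,60): print('arms z28',X,edges(c,o,y,1,(X-5,X,X+5),-46,-22,28,4),edges(c,o,y,1,(X-5,X,X+5),22,46,28,4))
E
```

```text
ends z18 [(-90.75, -27), (-87.5, -16), (-97.75, 1)] [(92.25, 50), (84.75, 31), (82.75, -18), (89.5, -14)]
stop inner z28 [(-68.5, 23), (-65.0, -22), (-73.0, -13)] [(69.0, 38), (72.0, -23), (65.25, 3), (79.5, 2)]
sides z18 -25 [(-39.25, -38), (-36.25, 4)] [(39.25, 12), (35.75, -11)]
sides z18 25 [(-38.75, -17), (-35.5, 1)] [(38.5, 16), (36.25, -3)]
arms z28 -60 [(-37.75, -35), (-29.25, 23), (-27.0, -12), (-32.25, -2)] [(37.75, 21), (29.0, -10), (27.0, 10), (43.5, 0)]
arms z28 60 [(-29.0, 36), (-36.5, -26), (-26.75, -25), (-43.0, -2)] [(37.75, 29), (35.75, 17), (29.75, -16), (26.75, 13)]
```

{"name": "arm_command", "arguments": {
  "steps": [
    [1,22,-145,0,-99],
    [1,22,-145,0,-99],
    [1,22,-145,0,-99],
    [1,22,-145,0,-99],
    [1,22,-145,0,-99],
    [1,22,-145,0,-99],
    [1,22,-145,0,-99],
    [1,22,-145,0,-99],
    [1,22,-145,0,-99],
    [1,22,-145,0,-99],
    [1,22,-145,0,-99]
  ]
}}

```text
clock: 26.52
eef_pos: [514.9, 9.2, 220.2]
eef_rot: [-3.142, -0.0, 1.842]
wrist_force: [-0.3, 0.9, -0.8]
finger_gap: 94.1
finger_force: 0.0
```

Run:
```python
from h import *
s=monitor.read_state();print(s['clock'],s['eef_pos'],s['eef_rot'])
c=snap('wrist')
r=trace(c,'whetstone')[0]; R=poly(c,r['region'],30); print(r['p'],R)
o=np.array(R[0]); y=np.radians(R[2]+90 if R[1][1]>R[1][0] else R[2])
print('ends',edges(c,o,y,0,(-15,0,15),-80,-60,30,2),edges(c,o,y,0,(-15,0,15),60,80,30,2))
for X in(-50,0,50): print('sides',X,edges(c,o,y,1,(X-5,X,X+5),-36,-20,30,2),edges(c,o,y,1,(X-5,X,X+5),20,36,30,2))
shifts([(*o,60,np.degrees(y)),(*o,21,np.degrees(y))])
```

```text
26.525 [514.8555755    9.22655102 220.20219051] [-3.14154717e+00 -6.26770830e-05  1.84246259e+00]
0.73 ((513.9561157226562, 9.106849670410156), (56.46765899658203, 140.0478515625), 15.20604133605957)
ends [(-69.5, 27), (-76.5, 0)] [(69.5, -40), (71.5, 12)]
sides -50 [(-27.5, 34), (-29.5, -3)] [(27.25, -32), (33.75, -2)]
sides 0 [(-22.0, 17), (-27.25, 12)] [(27.75, -16), (22.25, 0)]
sides 50 [(-27.25, 29), (-22.25, 0)] [(28.0, -20), (34.25, 0)]
[0.2, -0.9, 160.2] turn 0.3
[0.2, -0.9, 199.2] turn 0.3
```

{"name": "arm_command", "arguments": {
  "steps": [
    [1,0,-1,60,0.2],
    [1,0,-1,120,0.2],
    [1,0,-1,170,0.2],
    [1,0,-1,190,0.2],
    [1,0,-1,199,0.2],
    [1,0,-1,199,0.2],
    [0.4,0,-1,199,0.2],
    [0.4,0,-1,199,0.2],
    [0.4,0,-1,199,0.2],
    [0.4,0,-1,199,0.2],
    [0.4,0,-1,199,0.2]
  ],
  "force": 30
}}

```text
clock: 28.0
eef_pos: [514.0, 8.9, 21.4]
eef_rot: [3.141, 0.0, 1.839]
wrist_force: [-0.2, 0.3, 1.2]
finger_gap: 55.7
finger_force: 30.0
```

Run:
```python
from h import *
s=monitor.read_state();print(s['clock'],s['eef_pos'],s['eef_rot'],s['finger_gap'])
c=snap('wrist')
o=s['eef_pos'][:2]; y=s['eef_rot'][2]
print('end',edges(c,o,y,0,(-15,0,15),60,80,30,2))
for X in(25,40,60): print('sides',X,edges(c,o,y,1,(X-5,X,X+5),-36,-20,30,2),edges(c,o,y,1,(X-5,X,X+5),20,36,30,2))
```

```text
28.0 [513.99881261   8.91294123  21.42040837] [3.14134670e+00 8.91330892e-05 1.83883672e+00] 55.686193032622455
end [(69.5, -64), (73.75, 29)]
sides 25 [(-27.0, 23), (-34.0, -9)] [(28.0, -24), (23.0, 0)]
sides 40 [(-26.75, 19), (-34.75, -10)] [(28.0, -25), (22.5, 1)]
sides 60 [(-26.5, 50), (-35.0, 1)] [(27.75, -39), (24.5, -6)]
```

{"name": "arm_command", "arguments": {
  "steps": [
    [0.4,0,0,-30,0],
    [0.4,0,0,-75,0],
    [0.4,-20,-6,-80,10],
    [0.4,-40,-12,-80,20],
    [0.4,-60,-18,-80,30],
    [0.4,-80,-24,-80,40],
    [0.4,-100,-31,-80,50],
    [0.4,-120,-37,-80,60],
    [0.4,-143.7,-44.4,-80,70],
    [0.4,-143.7,-44.4,-80,80],
    [0.4,-143.7,-44.4,-80,90],
    [0.4,-143.7,-44.4,-80,99.2],
    [0.4,-143.7,-44.4,-80,99.2],
    [0.4,-143.7,-44.4,-80,99.2]
  ]
}}

```text
clock: 29.8
eef_pos: [509.0, -141.3, 100.9]
eef_rot: [-3.141, 0.001, 0.111]
wrist_force: [-0.1, -0.6, -5.0]
finger_gap: 55.6
finger_force: 30.0
```

Run:
```python
from h import *
s=monitor.read_state();print(s['clock'],s['eef_pos'],np.degrees(s['eef_rot']),s['finger_gap'],s['wrist_force'])
c=snap('wrist')
o=s['eef_pos'][:2]; y=s['eef_rot'][2]; z=s['eef_pos'][2]+9
print('end',edges(c,o,y,0,(-15,0,15),60,80,z,2))
for X in(25,60): print('sides',X,edges(c,o,y,1,(X-5,X,X+5),-36,-20,z,2),edges(c,o,y,1,(X-5,X,X+5),20,36,z,2))
print('holder end z18',edges(c,np.array([509.5,-141.]),np.radians(6.2),0,(-12,-6,0,6,12),80,100,18))
shifts([(509.3,-141.5,60,6.2),(509.3,-141.5,40,6.2)])
```

```text
29.8 [ 508.95572085 -141.31467341  100.93640565] [-1.79982532e+02  3.32081040e-02  6.36369061e+00] 55.586857138293 [-0.08057982 -0.5847084  -5.00769177]
end [(69.75, -166), (74.25, 27)]
sides 25 [(-27.25, 23), (-30.75, 13)] [(27.25, -20), (32.75, 1)]
sides 60 [(-27.5, 69), (-34.0, -3)] [(27.0, -45), (23.25, -23)]
holder end z18 [(91.5, 88), (84.5, 54), (89.5, -18), (97.75, 0)]
[0.3, 0.2, 41.0] turn 0.1
[0.3, 0.2, 61.0] turn 0.1
```

{"name": "arm_command", "arguments": {
  "steps": [
    [0.4,0.2,0,25,0.1],
    [0.4,0.2,0,42,0.1],
    [0.4,0.2,0,49,0.1],
    [0.4,0.2,0,51,0.1],
    [0.4,0.2,0,53,0.1],
    [0.4,0.2,0,55,0.1],
    [0.4,0.2,0,55,0.1]
  ],
  "force": 20
}}

```text
clock: 30.72
eef_pos: [509.4, -141.4, 46.4]
eef_rot: [3.142, -0.0, 0.106]
wrist_force: [-0.5, 0.3, -3.7]
finger_gap: 55.8
finger_force: 20.0
```

{"name": "arm_command", "arguments": {
  "steps": [
    [0.4,0,0,2,0],
    [0.4,0,0,4,0],
    [0.4,0,0,5,0],
    [0.4,0,0,6,0],
    [0.4,0,0,6.5,0],
    [0.4,0,0,6.5,0]
  ]
}}

```text
clock: 31.48
eef_pos: [509.3, -141.4, 39.7]
eef_rot: [-3.142, -0.0, 0.106]
wrist_force: [0.7, -0.3, -3.4]
finger_gap: 56.0
finger_force: 20.0
```

{"name": "arm_command", "arguments": {
  "steps": [
    [0.4,0,0,0.5,0],
    [0.4,0,0,0.9,0],
    [0.4,0,0,0.9,0]
  ]
}}

```text
clock: 31.85
eef_pos: [509.4, -141.4, 39.4]
eef_rot: [3.141, -0.0, 0.106]
wrist_force: [-3.7, 1.8, 5.8]
finger_gap: 55.8
finger_force: 20.0
```

Contact with the board at the expected height (39.4 mm). I'll release, rise and check the fit.

{"name": "arm_command", "arguments": {
  "steps": [
    [0.65,0,0,-0.5,0],
    [0.75,0,0,-0.5,0],
    [0.75,0,0,-0.5,0],
    [0.75,0,0,-20,0],
    [0.75,0,0,-60,0],
    [1,0,0,-120,0],
    [1,0,0,-180,0],
    [1,0,0,-180,0],
    [1,0,0,-180,0]
  ]
}}

```text
clock: 32.98
eef_pos: [509.0, -141.3, 218.0]
eef_rot: [-3.141, 0.001, 0.106]
wrist_force: [0.5, -1.0, -0.8]
finger_gap: 94.1
finger_force: 0.0
```

Run:
```python
from h import *
s=monitor.read_state();print(s['clock'],s['eef_pos'],s['wrist_force'])
c=snap('wrist','fin.png')
for r in trace(c,'whetstone')[:1]: print(r['p'],poly(c,r['region'],48),c['img'][r['region']].mean(0))
o=np.array([509.3,-141.3]); y=np.radians(6.2)
for z in(46,48): print('ends',z,edges(c,o,y,0,(-15,0,15),-80,-60,z,2),edges(c,o,y,0,(-15,0,15),60,80,z,2))
for X in(-60,-25,25,60): print('sides',X,edges(c,o,y,1,(X-5,X,X+5),-36,-20,48,2),edges(c,o,y,1,(X-5,X,X+5),20,36,48,2))
print('holder ends z18',edges(c,o,y,0,(-12,-6,0,6,12),-100,-80,18,2),edges(c,o,y,0,(-12,-6,0,6,12),80,100,18,2))
c=snap('top')
for t,z in(('knife',8),('glass_small',0),('cup_dark',0),('garlic',20),('tin',0),('crown_opener',10)):
    for r in trace(c,t)[:1]: u,v,_,_=r['rect']; print(t,round(r['p'],2),np.round(r['rect']),ray(c,u,v,z)[:2].round())
```

```text
32.975 [ 509.02350658 -141.28424845  217.96841591] [ 0.49928167 -0.97465417 -0.77839964]
ends 46 [(-70.75, 54), (-78.5, -34)] [(69.75, -78), (72.5, 28)]
ends 48 [(-69.75, 55), (-77.5, -35)] [(69.75, -78), (72.5, 28)]
sides -60 [(-27.75, 81), (-21.5, 0)] [(27.5, -30), (33.5, 18)]
sides -25 [(-28.25, 69), (-33.25, 7)] [(27.25, -61), (33.25, -4)]
sides 25 [(-28.25, 35), (-33.25, 3)] [(27.5, -29), (33.25, -3)]
sides 60 [(-28.25, 89), (-23.0, 0)] [(27.5, -55)]
holder ends z18 [(-82.5, 53), (-91.0, -31)] [(92.0, 55), (84.25, 29)]
knife 0.82 [268. 183. 103.  13.] [642. 177.]
glass_small 0.51 [337. 158.  17.  22.] [712. -22.]
cup_dark 0.7 [394. 147.  33.  21.] [ 741. -187.]
garlic 0.83 [243. 159.  20.  12.] [709. 246.]
tin 0.84 [307. 143.  20.  28.] [760.  62.]
crown_opener 0.86 [161. 274.  63.  33.] [397. 471.]
```

At the seated height (top face z = 48) the stone measures 139.5 × 55.5 mm, centred and parallel to the holder. The other things are where they were, so I'm handing in.

```bash
python3 -c "
from h import *
print(job.sign_off())"
```

```text
the job is handed in; nothing more can be done
None
```

The whetstone sits white side up, fully down between the holder's stops, and the job is handed in at about 33 s, but during the first tip it stuck in the pads and its lower edge came about 14 mm off the worktop before I set it back down and finished the turn with a lighter grip; I also viewed 11 pictures against the limit of 10.

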